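Open the tasting counter: set the display angle and turn up the cups

TASK

Open the tasting counter for the day. First tip the counter display's screen well back out of the way, at least 15 degrees beyond upright (away from the robot), and let it go; then turn every upside-down square tasting cup mouth-up and stand it wholly inside the serving tray. Last, bring the screen forward to 5 degrees beyond upright, still leaning away from the robot, let go and check for a couple of seconds that it holds there by itself, leaving the cups standing and the other goods on the counter undisturbed.

Things in the scene. Friction and masses are not known exactly. Their poses are not given: they have to be found in the camera images.
- display: Fixed foot of the black counter display, 130 x 170 mm and 18 mm high; origin on the counter directly under the middle of the hinge, z up, y along the hinge line. Its x axis points roughly away from the robot. The hinge line is 50 mm above the counter.
- screen (a joint): Angle of the display's screen panel on its friction hinge, rad: 0 = flat towards the robot, 1.571 upright, more = leaning back away from the robot (5 degrees beyond upright = 1.658, 15 degrees = 1.833). Stops at 0 and 2.3. The panel stays where it is left; moving it takes 0.4 to 0.9 N m (3 to 6 N at its free edge). At the start it leans low towards the robot over the tray.
- screen_hinge (a point): Middle of the hinge line of the screen panel (mid-thickness).
- screen_edge (a point): Middle of the free edge of the screen panel (mid-thickness), 150 mm from the hinge line. The panel is a black slab 220 mm wide, 14 mm thick, and may be pinched by this edge. Its frame turns with the panel: x points from this edge to the hinge, y along the hinge, z out of the panel's back.
- tray: Fixed dark wooden serving tray in front of the display, 130 mm (x) by 330 mm (y), 12 mm high over its lip, walls and floor 5 mm thick; origin at the centre of its underside on the counter, z up. Holds three cups in a row along its y, about 100 mm apart.
- cup1: White ceramic tasting cup, a straight square tumbler 56 x 56 mm and 75 mm tall, walls and floor 5 mm, about 190 g; origin at its middle (37.5 mm above the outside of its closed foot), z from the foot towards the open mouth, x and y square to its flat sides. Starts mouth-down on the counter left or right of the tray; lies steadily on a flat side. All are alike; two or three are present.
- cup2: White ceramic tasting cup, a straight square tumbler 56 x 56 mm and 75 mm tall, walls and floor 5 mm, about 190 g; origin at its middle (37.5 mm above the outside of its closed foot), z from the foot towards the open mouth, x and y square to its flat sides. Starts mouth-down on the counter left or right of the tray; lies steadily on a flat side. All are alike; two or three are present.
- cup3: White ceramic tasting cup, a straight square tumbler 56 x 56 mm and 75 mm tall, walls and floor 5 mm, about 190 g; origin at its middle (37.5 mm above the outside of its closed foot), z from the foot towards the open mouth, x and y square to its flat sides. Starts mouth-down on the counter left or right of the tray; lies steadily on a flat side. All are alike; two or three are present.
- bottle_a: Bystander: green bottle, 68 mm across, 240 mm tall, behind the display on the right; origin at the centre of its underside.
- bottle_b: Bystander: green bottle, 68 mm across, 240 mm tall, behind the display on the left; origin at the centre of its underside.
- can: Bystander: drinks can, 66 mm across, 120 mm tall, at the far left; origin at the centre of its underside.
- jar: Bystander: jar, 72 mm across, 90 mm tall, at the right; origin at the centre of its underside.
- card_pack: Bystander: cardboard pack 60 x 90 x 22 mm lying between robot and tray, left; origin at the centre of its underside.
- coasters: Bystander: stack of cork coasters 90 mm across, 20 mm high, between robot and tray, right; origin at the centre of its underside.
- notebook: Bystander: blue notebook 100 x 70 x 14 mm lying at the right; origin at the centre of its underside.
Things that resemble listed ones, but are neither listed nor needed, are in the scene too. What is shaped like the cup3 but pink or red is not meant.

How it is judged:
By the outcome, as a careful person would: the job done as asked, in the order asked, and still so for the second after the job is handed in, with the robot touching nothing.
Of cup1, cup2, cup3 only 2 to 3 are there at a start; the rules pass over those that are not, and their reading is None.
At some moment in a run one of cup1, cup2, cup3 may be knocked a few centimetres aside while the robot is not near it.
Once in a run the grip may slacken for a moment while it holds something.
It also fails if it takes over 210 s, if anything falls off the work surface, if the arm or the gripper's body presses on something with over 40 N, if the wrist force passes 120 N, or if a joint passes its speed limit or range.

ROBOT

A 6-joint arm with a two-finger parallel gripper is mounted at the origin on the work surface. World frame = base frame: x ahead of the robot, y to its left, z up, the work surface at z = 0. Lengths are in mm, angles in rad, forces in N, time in s.
With the tool pointing down it reaches from about 250 to 775 mm from the base axis. Payload 4 kg.
Tool frame: the origin (TCP) lies at the very end of the fingers, on their centre line; the grasp point (between the pads) lies 19 mm behind it; z points along the fingers, y is the line along which they close (so a half turn about z gives the same grasp; the last joint's range is limited). The gripper opens to 94 mm and grips with 3 to 60 N. Pads are 16 mm wide; open, the fingers measure 119 mm over their backs; the gripper's body (75 mm by 177 mm) begins 78 mm behind the grasp point.
Start: joints at [1.129, 0.087, 1.371, -0, 1.684, -0.103], TCP at [182.806, 518.751, 205.506] pointing down, gripper open.
Joint ranges: [-3.1, 3.1], [-0.76, 2.03], [0.27, 2.55], [-1.08, 4.22], [0.17, 2.65], [-2.57, 2.57]. Speed limits (rad/s): [2.79, 2.79, 3.14, 3.14, 3.14, 3.14].

INTERFACE

Orientations are given as a 3x3 rotation matrix whose columns are the frame's x, y, z axes.
In Python, from rig import env, cams gives the robot as it stands. Calls block until the motion is done:
- env.reach(position, orientation): joint-space move of the TCP to a pose.
- env.movel(position, frame=None, velocity=150, stop_force=None): straight line of the TCP; frame=None keeps the orientation; velocity is the mean speed in mm/s. With stop_force (N) it stops when the force on the tool has changed by that much, and returns True; else False.
- env.move_j(angles): joint-space move.
- env.grip(opening, effort=None): finger opening in mm; effort is the grip in N (None keeps the last); returns when the fingers have stopped.
- env.pause(seconds).
- env.solve_ik(position, orientation): joint angles nearest the present ones, or None.
- cams.snapshot(name): name is "scene" or "top"; returns a dict with "pixels" (480x640x3 uint8, red, green, blue), "depth" (480x640 float32, mm along the optical axis (not along the pixel's ray), 0 where there is no reading), "fx", "fy", "cx", "cy" (pixels), "k1" (the pictures are not rectified: a ray, as slopes to the right and down, at radius r is drawn at 1 + k1 r^2 times it, then the intrinsics apply), "origin" and "orientation" of the camera in the world. Camera axes: x right, y down, z forward; pixel columns grow to the right and rows downward; lengths in mm; the calibration is good to about 2 mm. A picture is of the moment at which its call begins.
A pose or a line that the arm cannot do raises env.IKError and nothing moves.
- env.sign_off(): hands the job in; it is judged then, once.
Readings, each from a call of its own:
- env.get_time(): time.
- env.get_joints(): joint angles.
- env.get_joint_vel(): joint speeds.
- env.get_effort(): joint torques, N m.
- env.get_position(): TCP position.
- env.get_eef_rot(): TCP orientation.
- env.get_wrist_force(): force on the tool from outside, world axes, zero at the start.
- env.get_wrist_torque(): the same for the moment, N m.
- env.get_gripper_width(): finger opening in mm.
- env.get_grasp_force(): force on a finger pad.
Only numpy, scipy, OpenCV 4.12 (cv2) and the standard library are available. Lean on these libraries where they do the work, as an engineer would, in place of code of your own. Each camera call takes 0.05 s, during which the arm holds its last target. There are 200 camera calls.

## Working session

There is one attempt and no reset: what is moved stays moved. The work goes in short steps, each a Python script; the robot and the scene stay as the last script left them, time stands still between calls to the robot, and variables do not carry over. Pictures are saved under pics/ and viewed, at most 14 in all, crops included, and the job is handed in when it is done.

```bash
ls; mkdir -p pics; cat > h.py <<'E'
import numpy as np, cv2
from rig import env, cams
def snap(n,f=None):
    s=cams.snapshot(n)
    if f: cv2.imwrite('pics/'+f,s['pixels'][:,:,::-1])
    return s
def cloud(s):
    v,u=np.mgrid[0:480,0:640]
    K=np.array([[s['fx'],0,s['cx']],[0,s['fy'],s['cy']],[0,0,1.]])
    p=np.stack([u,v],-1).reshape(-1,1,2).astype(np.float64)
    r=cv2.undistortPoints(p,K,np.array([s['k1'],0,0,0.])).reshape(480,640,2)
    d=s['depth'][...,None].astype(float)
    P=np.concatenate([r*d,d],-1)
    W=P@np.array(s['orientation']).T+np.array(s['origin'])
    W[s['depth']==0]=np.nan
    return W
E
python3 - <<'E'
from h import *
for n in('scene','top'):
    s=snap(n,n+'0.png'); print(n,s['origin'],np.round(s['orientation'],2).tolist(),s['fx'],s['k1'])
print(env.get_eef_rot(),env.get_time())
E
```

```text
pics
scene [1405.62410994 -509.24042648  913.69888961] [[0.51, 0.55, -0.66], [0.86, -0.32, 0.39], [0.01, -0.77, -0.64]] 469.85069903269476 0.02960849420024703
top [ 147.07937189    9.68456532 1819.68266661] [[0.05, -0.98, 0.21], [-1.0, -0.05, 0.01], [-0.0, -0.21, -0.98]] 585.5673092849461 -0.021001755511065694
[[-9.43155463e-01  3.32350775e-01 -8.56985524e-04]
 [ 3.32351809e-01  9.43153813e-01 -1.77768914e-03]
 [ 2.17452802e-04 -1.96145791e-03 -9.99998053e-01]] 0.1
```

View pics/scene0.png

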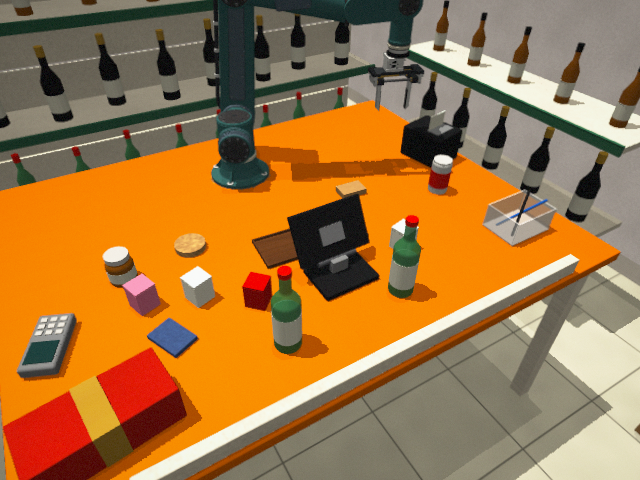

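View pics/top0.png

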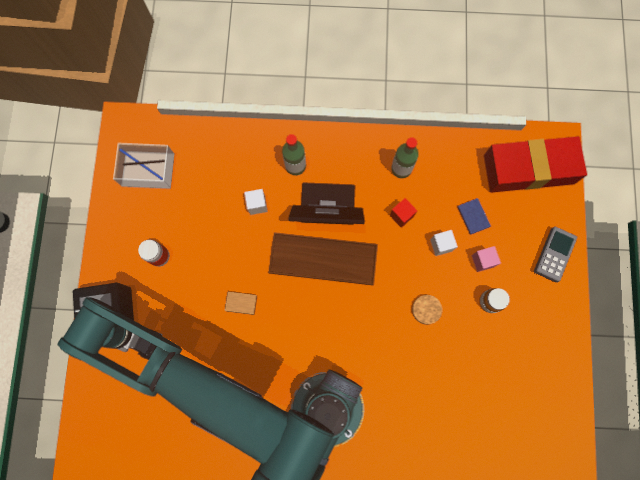

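Both views show two white cups, at (255,201) and (444,242) in the top view. The pink (487,258) and red (403,212) ones are decoys. The screen is at (327,214), the tray at (323,259), and the bottles are behind the display. Next I measure their positions.

```bash
cat >> h.py <<'E'
def cups(s,W=None,box=None,zr=(25,110)):
    """white blobs above counter -> top faces: centre, yaw, size"""
    W=cloud(s) if W is None else W
    p=s['pixels'].astype(int); 
    m=(p.min(-1)>110)&(p.max(-1)-p.min(-1)<45)&(W[...,2]>zr[0])&(W[...,2]<zr[1])&(W[...,0]>150)&(W[...,0]<900)&(abs(W[...,1])<450)
    n,l,st,c=cv2.connectedComponentsWithStats(m.astype(np.uint8))
    out=[]
    for i in range(1,n):
        if st[i,4]<60: continue
        q=W[l==i]; zt=np.percentile(q[:,2],90); t=q[q[:,2]>zt-6][:,:2]
        (cx,cy),sz,a=cv2.minAreaRect(t.astype(np.float32))
        out.append((c[i].round(),st[i,4],round(zt),round(cx,1),round(cy,1),np.round(sz,0),round(a,1)))
    return out
E
python3 - <<'E'
from h import *
t=snap('top');W=cloud(t)
S=snap('scene');X=cloud(S)
print('top');[print(*map(str,c)) for c in cups(t,W)]
print('scene');[print(*map(str,c)) for c in cups(S,X)]
def at(W,u,v): return np.round(np.nanmedian(W[v-1:v+2,u-1:u+2].reshape(-1,3),0),0).tolist()
print('tray corners top',[at(W,u,v) for u,v in((275,236),(375,244),(372,282),(271,273),(323,259))])
print('counter',at(W,200,350),at(W,420,270),at(X,220,230))
p=t['pixels'].astype(int)
# tray mask
m=(p[...,0]<120)&(p[...,0]-p[...,2]>10)
sub=np.zeros_like(m);sub[225:295,260:390]=1
q=W[m&sub];q=q[(q[:,2]<25)];print('tray',len(q),cv2.minAreaRect(q[:,:2].astype(np.float32)))
# foot (black low), panel (high)
sub=np.zeros_like(m);sub[175:235,280:375]=1
k=sub&(p.max(-1)<90)
q=W[k];f=q[(q[:,2]<26)&(q[:,2]>8)];print('foot',len(f),cv2.minAreaRect(f[:,:2].astype(np.float32)))
f=q[q[:,2]>60];print('panel',len(f),f.min(0),f.max(0)); hi=f[f[:,2]>np.percentile(f[:,2],95)-4]; print('edge',hi.mean(0),cv2.minAreaRect(hi[:,:2].astype(np.float32)))
ps=S['pixels'].astype(int)
sub=np.zeros((480,640),bool);sub[195:270,285:372]=1
q=X[sub&(ps.max(-1)<90)]; q=q[(q[:,2]>60)]
c=np.median(q,0);q=q[np.linalg.norm(q-c,axis=1)<140]
n=np.linalg.svd(q-q.mean(0),full_matrices=False)[2][2]
r=np.abs((q-q.mean(0))@n);q=q[r<4];n=np.linalg.svd(q-q.mean(0),full_matrices=False)[2][2]
print('back plane',len(q),q.mean(0),n,q.min(0),q.max(0))
for nm,(u,v) in dict(bottleL=(293,150),bottleR=(405,155),can=(150,246),jar=(497,296),coaster=(427,309),pack=(240,302),note=(474,216),red=(403,208),pink=(487,255)).items(): print(nm,at(W,u,v))
E
```

```text
top
[255. 199.] 332 81 618.4 253.0 [56. 56.] 13.9
[445. 241.] 354 81 514.6 -333.5 [56. 56.] 18.2
scene
[398. 231.] 224 76 606.4 242.3 [35. 73.] 45.7
[339. 259.] 74 57 622.5 27.9 [18. 48.] 2.3
[394. 274.] 175 102 756.7 105.9 [27.  7.] 2.3
[194. 280.] 486 76 516.0 -336.0 [60. 57.] 21.0
[275. 330.] 97 101 767.6 -237.6 [21.  3.] 6.7
tray corners top [[519.0, 190.0, 7.0], [506.0, -127.0, 9.0], [386.0, -121.0, 9.0], [400.0, 195.0, 5.0], [453.0, 35.0, 4.0]]
counter [154.0, 395.0, 2.0] [434.0, -271.0, -3.0] [278.0, -186.0, 1.0]
tray 4203 ((453.64715576171875, 35.55598449707031), (326.37847900390625, 129.85060119628906), 86.20188903808594)
foot 970 ((632.2698974609375, 30.40249252319336), (129.4605255126953, 165.22256469726562), 0.8090658783912659)
panel 1158 [530.19449901 -77.90657533  60.22497968] [611.66690119 138.50670949 193.62780821]
edge [537.95624365  31.88220997 185.12078788] ((537.9505004882812, 29.822509765625), (15.501241683959961, 212.47467041015625), 0.1562737077474594)
back plane 3114 [575.3586508   21.842617   124.53581658] [0.87458689 0.00358237 0.48485559] [538.79817802 -83.26956529  60.00012837] [614.34610504 136.30503218 185.79775586]
bottleL [743.0, 137.0, 184.0]
bottleR [747.0, -194.0, 172.0]
can [447.0, 548.0, 118.0]
jar [352.0, -486.0, 90.0]
coaster [310.0, -291.0, 24.0]
pack [303.0, 282.0, 22.0]
note [612.0, -437.0, 15.0]
red [612.0, -205.0, 72.0]
pink [477.0, -461.0, 74.0]
```

```bash
python3 - <<'E'
import cv2
a=cv2.imread('pics/scene0.png')[180:310,170:450]
cv2.imwrite('pics/c1.png',cv2.resize(a,(800,371),interpolation=cv2.INTER_CUBIC))
E
```

```text
(no output)
```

View pics/c1.png

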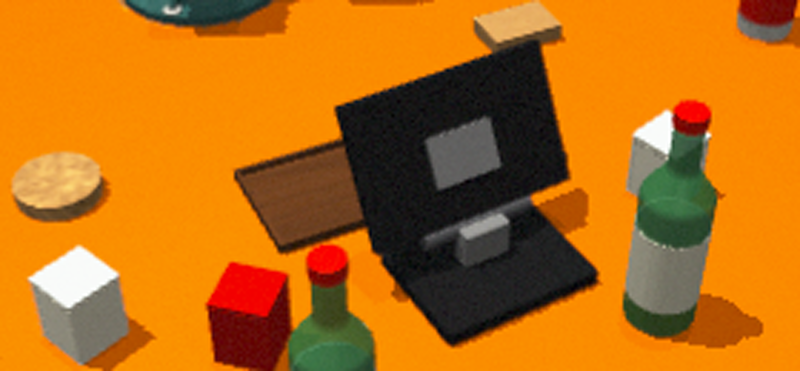

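The tray is empty, the two cups are mouth-down, and the screen is at about 61° with its hinge near (608, 30, 50). I'll push the screen back first. While that runs, I'll check whether the arm can flip cups by tilting 90° twice.

```bash
cat >> h.py <<'E'
def ori(psi,b,sgn=1):
    """closing axis at yaw psi (deg), tilt b (deg) of fingers towards Z x c"""
    p,b=np.radians([psi,b]); c=np.array([np.cos(p),np.sin(p),0]); Z=np.array([0,0,1.]); s=np.cross(Z,c)
    z=-Z*np.cos(b)+s*np.sin(b); y=c*sgn
    return np.stack([np.cross(y,z),y,z],1)
def tcp(g,R): return np.asarray(g,float)+19*R[:,2]
def screen():
    S=snap('scene');X=cloud(S);p=S['pixels'].astype(int)
    m=(p.max(-1)<90)&(X[...,2]>75)&(X[...,2]<215)&(X[...,0]>500)&(X[...,0]<720)&(X[...,1]>-85)&(X[...,1]<142)
    q=X[m]
    rng=np.random.default_rng(0);best=None
    for _ in range(200):
        t=q[rng.choice(len(q),3,False)];n=np.cross(t[1]-t[0],t[2]-t[0]);n/=np.linalg.norm(n)+1e-9
        i=np.abs((q-t[0])@n)<3
        if best is None or i.sum()>best.sum(): best=i
    q=q[best];c=q.mean(0);n=np.linalg.svd(q-c,full_matrices=False)[2][2];n*=np.sign(n[0])
    th=np.degrees(np.arctan2(n[0],n[2]));c=c-7*n
    return th,len(q),c,c[0]+(c[2]-50)/np.tan(np.radians(th)),n
E
python3 - <<'E'
from h import *
print(screen())
R=ori(90,0) if env.solve_ik([450,30,270],ori(90,0)) is not None else ori(90,0,-1)
env.grip(0,20)
env.reach([450,30,270],R); print(env.get_time())
env.movel([480,30,160],velocity=200)
print(env.get_wrist_force())
env.movel([640,30,160],velocity=100); print(env.get_wrist_force(),env.get_position())
env.movel([560,30,165],velocity=200)
print(screen(),env.get_time())
# IK scan
def ok(g,psi,b,s):
    R=ori(psi,b,s);a=env.solve_ik(tcp(g,R),R);return a is not None
for nm,g,ps in(('cup1',(618,253,40),(13.9,103.9,193.9,283.9)),('cup2',(515,-335,40),(18.2,108.2,198.2,288.2)),('layL',(450,300,30),(0,90,180,270)),('layR',(420,-290,30),(0,90,180,270)),('tL',(460,135,45),(-3,87,177,267)),('tR',(447,-64,45),(-3,87,177,267))):
    for p in ps:
        for s in(1,-1): print(nm,p,s,[b for b in range(-75,80,15) if ok(g,p,b,s) and ok(np.array(g)+[0,0,80],p,b,s)])
E
```

```text
(np.float64(60.62643952245226), 2387, array([564.55248878,  22.08904735, 130.22360202]), np.float64(609.7074045799449), array([0.87143199, 0.0043532 , 0.49049703]))
3.6833
[-0.42213451  1.08289001  0.79646226]
[-5.57148535  1.1559853  -1.08339999] [638.53817746  30.06147961 157.99768543]
(np.float64(112.98061268834637), 1298, array([648.90819122,  19.54003486, 140.28672793]), np.float64(610.6197988982533), array([ 0.92063118,  0.00355963, -0.39041716])) 6.75
cup1 13.9 1 [-60, -45, -30, -15, 0, 15, 30, 45, 60, 75]
cup1 13.9 -1 []
cup1 103.9 1 [-75, -45, -30, -15, 0, 15, 30, 45]
cup1 103.9 -1 [-75, -45, -30, -15, 0, 15, 30, 45]
cup1 193.9 1 []
cup1 193.9 -1 [-75, -60, -45, -30, -15, 0, 15, 30, 45, 60]
cup1 283.9 1 [-45, -30, -15, 0, 15, 30, 45, 75]
cup1 283.9 -1 [-45, -30, -15, 0, 15, 30, 45, 75]
cup2 18.2 1 [-45, -30, -15, 0, 15, 30, 45, 60, 75]
cup2 18.2 -1 [-15, 0, 15, 30, 45, 60, 75]
cup2 108.2 1 [-75, 0, 15, 30, 45, 60]
cup2 108.2 -1 [-75, -60, -45, -30, -15, 0, 15, 30, 45, 60, 75]
cup2 198.2 1 [-75, -60, -45, -30, -15, 0, 15]
cup2 198.2 -1 [-75, -60, -45, -30, -15, 0, 15, 30, 45]
[... 910 characters left out ...]
0, -15, 0, 15, 30, 45, 60, 75]
tL -3 -1 [-75, -60, -45, 60, 75]
tL 87 1 [-45, -30, -15, 0, 15, 30, 45, 60, 75]
tL 87 -1 [-45, -30, -15, 0, 15, 30, 45, 60, 75]
tL 177 1 [-75, -60, 45, 60, 75]
tL 177 -1 [-75, -60, -45, -30, -15, 0, 15, 30, 45, 60, 75]
tL 267 1 [-75, -60, -45, -30, -15, 0, 15, 30, 45]
tL 267 -1 [-75, -60, -45, -30, -15, 0, 15, 30, 45]
tR -3 1 [-60, -45, -30, -15, 0, 15, 30, 45, 60, 75]
tR -3 -1 [45, 60, 75]
tR 87 1 [-45, -30, -15, 0, 15, 30, 45, 60, 75]
tR 87 -1 [-45, -30, -15, 0, 15, 30, 45, 60, 75]
tR 177 1 [-75, -60, -45]
tR 177 -1 [-75, -60, -45, -30, -15, 0, 15, 30, 45, 60]
tR 267 1 [-75, -60, -45, -30, -15, 0, 15, 30, 45]
tR 267 -1 [-75, -60, -45, -30, -15, 0, 15, 30, 45]
```

The screen now holds at 113° and every pose is reachable. Next is the first 90° turn of cup1, with a fresh look before grasping.

```bash
cat >> h.py <<'E'
def go(g,R,v=200): env.movel(tcp(g,R),R,velocity=v)
def quarter(src,psi0,z0,dst,psi1,z1,b0=-45,mid=150):
    """grasp at src (tilt b0), lift, tilt 90 deg, set down at dst"""
    A=ori(psi0,b0);B=ori(psi1,b0+90); s=np.array([*src,z0]); d=np.array([*dst,z1]); up=np.array([0,0,1.])
    env.grip(94,40)
    pre=s-110*A[:,2]
    env.reach(tcp(pre+[0,0,40],A),A); go(pre,A); go(s,A,120)
    env.grip(30,40); print('w',env.get_gripper_width(),env.get_grasp_force())
    go(s+up*(mid-z0),A,150)
    env.reach(tcp([*dst,mid],B),B); print('w',env.get_gripper_width())
    go(d+up*25,B,150)
    hit=env.movel(tcp(d-up*4,B),B,velocity=30,stop_force=6)
    g=env.get_position()-19*B[:,2]; print('down',hit,g.round(1),'w',env.get_gripper_width(),env.get_grasp_force())
    env.grip(94); go(g-130*B[:,2],B,200); print('t',env.get_time())
E
cat >> h.py <<'E'
def home():
    env.move_j([1.129,0.087,1.371,0,1.684,-0.103])
def look(f=None):
    t=snap('top',f); r=cups(t); [print(*map(str,c)) for c in r]; return r
E
python3 - <<'E'
from h import *
env.movel([450,30,270],velocity=250)
r=look()
home_needed=False
c=min(r,key=lambda c:np.hypot(c[3]-620,c[4]-254)); x,y=c[3]+1.6,c[4]+.8
assert abs(x-620)<8 and abs(y-254)<8, c
quarter((x,y),13.9,38,(450,300),0,28)
look('lay1.png')
cv2.imwrite('pics/lay1s.png',snap('scene')['pixels'][100:340,150:470,::-1].repeat(2,0).repeat(2,1))
E
```

```text
[255. 199.] 323 81 617.0 253.2 [56. 55.] 13.6
[445. 241.] 356 80 515.1 -334.8 [55. 54.] 17.9
w 55.94342001824701 39.94064296253782
w 55.53903042666538
down True [449.6 300.   28.1] w 55.37579768890125 39.99301750212908
t 18.25
[445. 241.] 355 80 515.0 -334.7 [56. 54.] 17.8
[236. 253.] 457 61 449.5 299.0 [76. 55.] 89.4
```

View pics/lay1s.png

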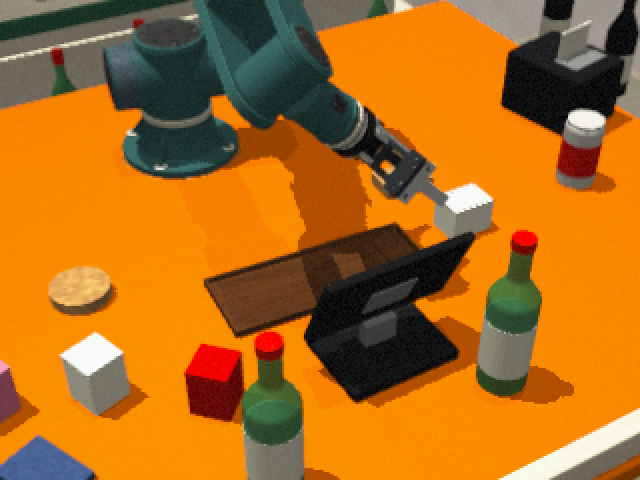

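Cup1 is lying on its side with its mouth towards +y, centred near (450, 299), and the other goods look undisturbed. Now the second turn, into the tray's left slot.

```bash
cat >> h.py <<'E'
def rise(h=80):
    p=env.get_position(); env.movel(p+[0,0,h],velocity=250)
E
python3 - <<'E'
from h import *
rise()
r=look()
c=min(r,key=lambda c:np.hypot(c[3]-450,c[4]-300)); x,y=c[3]+.8,c[4]+.8
assert abs(x-450)<6 and abs(y-300)<6
quarter((x,y),0,28,(459,135),-3,42.5)
rise()
look()
cv2.imwrite('pics/p1s.png',snap('scene')['pixels'][100:340,150:470,::-1].repeat(2,0).repeat(2,1))
E
```

```text
[445. 241.] 357 80 515.4 -334.3 [55. 55.] 19.4
[236. 253.] 456 61 449.2 299.0 [54. 75.] 0.1
w 55.515858693626555 40.00007450580597
w 55.7098042078054
down True [458.7 135.1  42.1] w 55.90829690337987 40.00076115131378
t 27.5917
[447. 241.] 260 81 515.8 -338.2 [55. 46.] 18.2
[289. 252.] 153 84 459.2 134.2 [55. 56.] 87.7
```

View pics/p1s.png

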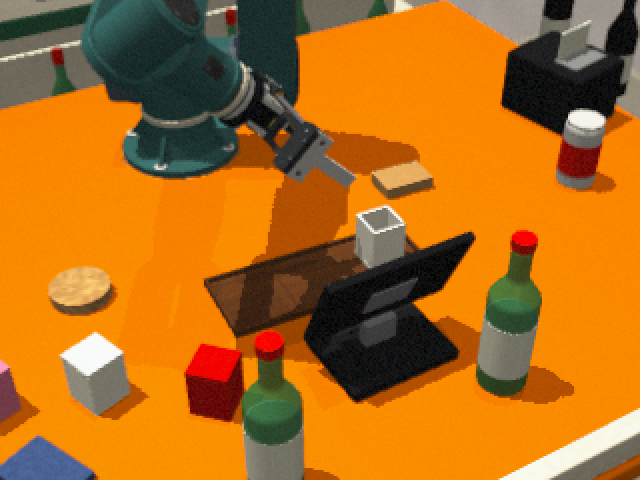

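Cup1 stands mouth-up in the tray at crop (380,235). Now cup2, first turn and then second, with fresh looks.

```bash
python3 - <<'E'
from h import *
R=ori(90,0); env.reach([400,120,300],R)
r=look()
c=min(r,key=lambda c:np.hypot(c[3]-515,c[4]+334)); x,y=c[3]+1.4,c[4]-1
assert abs(x-516)<8 and abs(y+335)<8
quarter((x,y),18.2,38,(450,-260),0,28)
rise()
r=look('lay2.png')
c=min(r,key=lambda c:np.hypot(c[3]-450,c[4]+260)); x,y=c[3]+1,c[4]-.6
if abs(x-450)<6 and abs(y+260)<6:
    quarter((x,y),0,28,(448.5,-64),-3,42.5)
    rise(); env.reach([400,120,330],R) if False else None
    env.reach([300,250,330],R)
    look()
    print(screen())
    cv2.imwrite('pics/p2s.png',snap('scene')['pixels'][100:340,150:470,::-1].repeat(2,0).repeat(2,1))
    snap('top','p2t.png')
E
```

```text
[445. 241.] 353 81 514.5 -334.2 [56. 54.] 17.6
w 55.75652790645647 39.99939372763038
w 55.671460816479666
down True [ 449.8 -259.8   28.4] w 55.82269922433165 39.99754663556814
t 38.2083
[289. 252.] 155 84 459.3 134.4 [56. 56.] 86.4
[419. 261.] 421 62 450.1 -258.1 [54. 73.] 1.1
w 55.51573780106169 40.0000137090683
w 55.707568282872565
down True [448.3 -63.9  43.3] w 55.80359346050499 40.00017464160919
t 47.5
[290. 252.] 148 84 458.4 135.0 [55. 57.] 87.6
[356. 258.] 152 86 448.3 -63.9 [55. 56.] 88.2
(np.float64(112.7171720887706), 1326, array([649.20744342,  19.12328832, 141.17816199]), np.float64(611.0346793307665), array([ 0.92241926,  0.00260304, -0.38618121]))
```

```bash
ls pics
```

```text
c1.png
lay1.png
lay1s.png
lay2.png
p1s.png
p2s.png
p2t.png
scene0.png
top0.png
```

View pics/p2t.png

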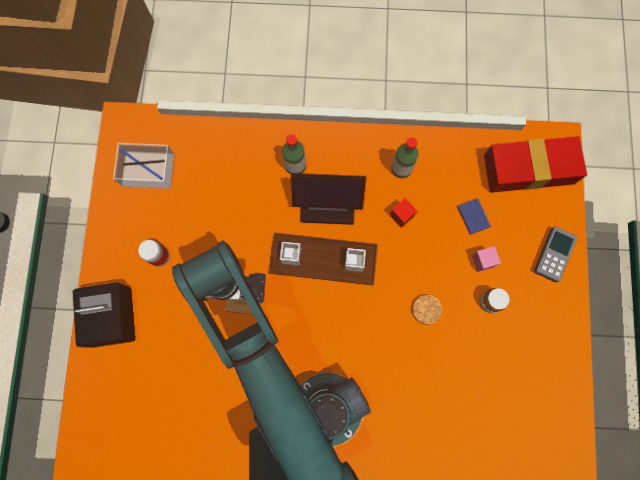

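View pics/p2s.png

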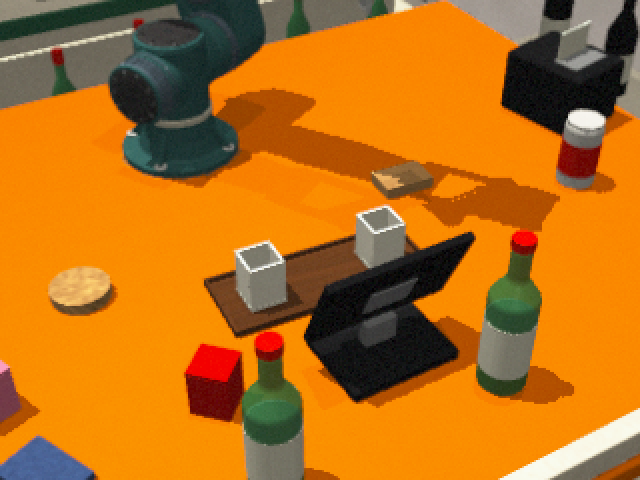

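Both cups stand mouth-up, at (290,252) and (355,259) in the top view, and nothing else has moved. Now I bring the screen forward from behind.

```bash
python3 - <<'E'
from h import *
R=ori(90,0); print(env.solve_ik([705,30,170],R) is not None, env.solve_ik([705,30,320],R) is not None)
env.grip(0,20)
env.reach([500,100,320],R)
env.movel([705,30,320],R,velocity=200)
env.movel([705,30,165],velocity=150)
f0=env.get_wrist_force()
env.movel([643,30,165],velocity=50); print(env.get_wrist_force()-f0,env.get_position())
env.movel([665,30,165],velocity=100)
print(screen(),env.get_time())
E
```

```text
True True
[ 5.14292449 -0.42359325  4.66006665] [645.26334268  29.92004753 168.02617698]
(np.float64(97.68636390568336), 1850, array([622.02131489,  17.11866601, 139.77985187]), np.float64(609.9043597001494), array([ 0.99100664,  0.00412094, -0.1337492 ])) 56.4417
```

```bash
python3 - <<'E'
from h import *
env.movel([636.2,30,165],velocity=40); print(env.get_position())
env.movel([670,30,165],velocity=100)
print([round(float(screen()[0]),2) for _ in range(3)])
E
```

```text
[636.72663432  29.95103266 165.96650301]
[94.51, 94.46, 94.33]
```

The screen reads 94.4°, so I'll nudge it back by half a degree from the front.

```bash
python3 - <<'E'
from h import *
m=lambda:float(np.mean([screen()[0] for _ in range(3)]))
env.movel([700,30,180],velocity=150); env.movel([700,30,300],velocity=200); env.movel([570,30,300],velocity=200); env.movel([570,30,175],velocity=150)
print(m())
for x in (607,608,609,610,611):
    env.movel([x,30,175],velocity=30); env.movel([590,30,175],velocity=60)
    a=m(); print(x,round(a,2))
    if a>94.8: break
env.movel([560,30,175],velocity=150); env.movel([480,30,320],velocity=200); env.reach([300,250,330],ori(90,0))
env.pause(2.5)
print(m()); look('end.png')
cv2.imwrite('pics/ends.png',snap('scene')['pixels'][100:340,150:470,::-1].repeat(2,0).repeat(2,1))
print(env.get_time())
E
```

```text
94.49920710471906
607 96.46
96.34836966385444
[290. 252.] 145 85 459.2 134.3 [56. 55.] 85.9
[356. 258.] 151 85 449.2 -64.1 [55. 56.] 87.3
68.15
```

View pics/ends.png

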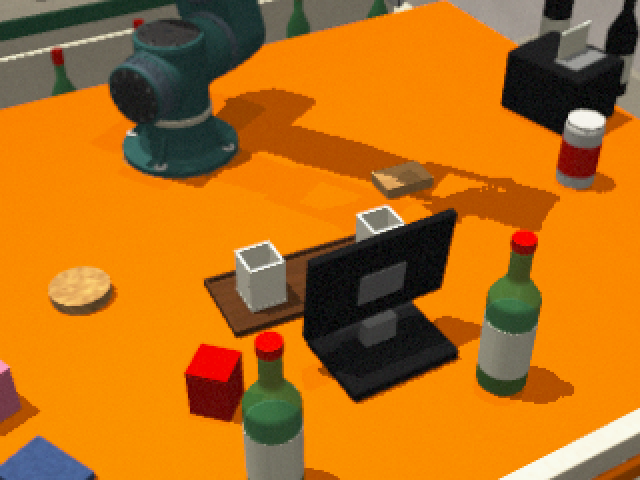

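View pics/end.png

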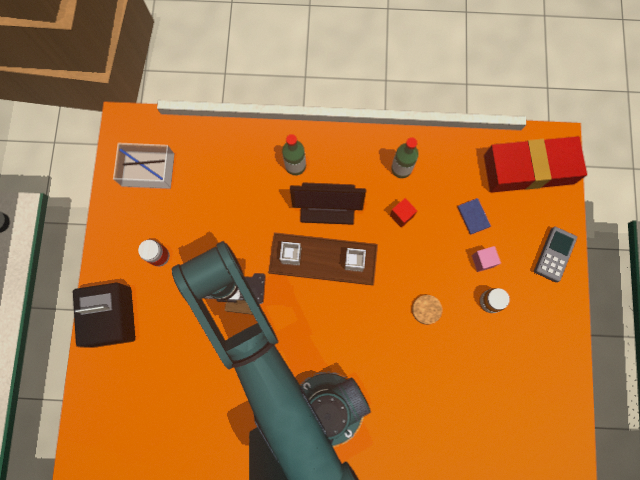

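All is in order except that the nudge overshot to 96.4°. I'll step back from behind in small increments.

```bash
python3 - <<'E'
from h import *
m=lambda:float(np.mean([screen()[0] for _ in range(3)]))
R=ori(90,0)
env.reach([500,100,320],R); env.movel([705,30,320],R,velocity=200); env.movel([705,30,165],velocity=150); env.movel([655,30,165],velocity=100)
for x in (640.5,639.5,638.7,638,637.3,636.6):
    env.movel([x,30,165],velocity=15); env.movel([660,30,165],velocity=60)
    a=m(); print(x,round(a,2))
    if a<95.25: break
env.movel([705,30,165],velocity=150); env.movel([705,30,320],velocity=200); env.movel([500,100,320],velocity=250); env.reach([300,250,330],R)
a=m(); env.pause(2.5); print(a,m(),env.get_time()); look()
E
```

```text
640.5 96.21
639.5 95.79
638.7 95.43
638 95.19
95.29341039806262 95.17840374099019 86.7833
[290. 252.] 145 85 459.4 134.4 [56. 55.] 88.7
[356. 258.] 151 85 448.6 -63.9 [55. 57.] 87.4
```

The screen holds at 95.2° and both cups stand in the tray, so I'm handing it in.

```bash
python3 -c "
from h import *
print(env.sign_off())"
```

```text
the job is handed in; nothing more can be done
None
```

The job is handed in: the screen was tipped back to 113°, the two cups present now stand mouth-up in the tray, and the screen holds by itself at about 95.2° (5° beyond upright, after I pushed it a little too far both ways and corrected it), with nothing else on the counter visibly disturbed.

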